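# Zero the disc sander's guide, click it out five and clamp it

### The job

On the small disc sander, turn the round black feed dial back anticlockwise to its end stop to zero the guide, leaning on the stop only lightly, then turn it clockwise exactly five clicks from the stop. When it is set, push the clamp lever all the way over, away from the front edge, to lock the guide, and leave everything else on the bench and on the sander where it is.

Things in the scene. Friction and masses are not known exactly. Their poses are not given: they have to be found in the camera images.
- sander: disc sander fixed to the bench: grey housing, aluminium deck 250 (x) x 350 (y) mm, deck top 70 mm above its origin (centre of its underside). x points from its front edge to the upright sanding disc at the back, y left, z up. Half disc and motor housing (x 85 to 205, y -95 to 35 mm) rise up to 62 mm above the deck.
- dial_grip (a point): where to grip the feed dial, on its upright axis, 31 mm above the deck; does not turn (sander frame x -40, y +100 mm). The dial: round fluted black knob 40 mm across, 30 mm tall, lower face 12 mm above the deck, on a 26 mm neck with a foot flange 52 mm wide, 4 mm high. No pointer or marks; grip it at any yaw. At 25 N grip it does not slip under the torques named here.
- dial_top (a point): centre of the dial's top face, 42 mm above the deck; does not turn. Clicks every 24 degrees (0.419 rad), from 0 at the anticlockwise end to 9; clockwise from above counts up; starts in one of clicks 1 to 3. Leaving a click takes about 0.2 N m, dying away over half a click; then it springs into the next. The knob has 16 degrees (0.28 rad) of free play on its shaft.
- dial_foot (a point): centre of the foot flange on the deck, under the dial. End stop: springy. Turned anticlockwise beyond click 0 the torque goes to about 0.35 N m within 1 to 2 degrees and rises on by about 1 N m per rad, never dying away as at a click; 0.3 to 0.42 N m is a clear, light contact. More than 8 degrees (0.14 rad) past click 0, some 0.5 N m, strains it.
- guide_edge (a point): centre of the top left edge of the steel guide bar (75 mm along x, 10 mm wide, 14 mm tall, on the deck between dial and disc). The dial moves it to the sander's right: in the sander's frame y = +20.0 mm at click 0, 1.5 mm less per click (+12.5 mm at click 5). Leave the bar to the dial.
- clamp_tip (a point): centre of the black ball (26 mm across) on the clamp lever, moves with it. Steel rod, 70 mm from pivot to ball; pivot at sander x -40, y -115 mm, 22 mm above the deck, in a grey block 70 x 50 x 25 mm. It leans to the front (sander -x) at the start and swings over to +x: the ball from 34 mm before the pivot to 34 mm behind. About 1 N moves it; it stays where left.
- clamp (a joint): angle of the clamp lever: 0 leaning to the front (open), 1.0 rad fully over towards the disc (clamped)
- trim: grey plastic vent trim 60 x 34 x 18 mm lying on the sander's deck between dial and lever, front half; a bystander, loose; origin at the centre of its underside
- orbital: random-orbit hand sander, 125 mm across, 115 mm tall; a bystander, loose; origin at the centre of its underside
- discs: stack of abrasive discs 125 mm across, 18 mm tall; a bystander, loose; origin at the centre of its underside
- tape: roll of masking tape 100 mm across, 24 mm tall; a bystander, loose; origin at the centre of its underside
- can: spray can 66 mm across, 170 mm tall; a bystander, loose; origin at the centre of its underside
- block: cork sanding block 110 x 60 x 35 mm; a bystander, loose; origin at the centre of its underside
- brush: dusting brush 200 mm long; a bystander, loose; origin at the centre of its underside

How it is judged:
On the way, in this order (a step that is already met when the one before it is completed fails the run):
1. the dial is back at click 0 (guide at its zero) (y of guide_edge in the frame of sander above 0.0194 m), for 0.2 s.
2. the dial has been turned out to five clicks (guide within 0.6 mm of five clicks) with the clamp still open (y of guide_edge in the frame of sander between 0.0119 and 0.0131 m and value of joint clamp below 0.4 rad), for 0.3 s.
3. the clamp lever is pushed over (value of joint clamp above 0.9 rad), for 0.2 s.
At the end, for the whole second after the job is handed in: the guide stands at five clicks from the stop (y +12.5 mm in the sander's frame, within 0.6 mm; less than half a click) and the clamp lever is over (joint above 0.9 rad of 1.0) (y of guide_edge in the frame of sander between 0.0119 and 0.0131 m and value of joint clamp above 0.9 rad); the robot touches nothing.
It fails at once if the end stop is strained: the dial forced more than 8 degrees past click 0 (y of guide_edge in the frame of sander above 0.0205 m).
It fails at once if the clamp lever thrown before the guide is set (value of joint clamp above 0.7 rad and not (y of guide_edge in the frame of sander between 0.0119 and 0.0131 m)).
It fails at once if a loose thing on the bench or on the deck is pushed away by more than 30 mm (distance of any of trim, orbital, discs, tape, can, block, brush from where it was at the start of the episode above 0.03 m).
It also fails if it takes over 72 s, if anything falls off the work surface, if the arm or the gripper's body presses on something with over 40 N, if the wrist force passes 120 N, or if a joint passes its speed limit or range.

### The arm

A 6-joint arm with a two-finger parallel gripper is mounted at the origin on the work surface. World frame = base frame: x ahead of the robot, y to its left, z up, the work surface at z = 0. Lengths are in m, angles in rad, forces in N, time in s.
With the tool pointing down it reaches from about 0.275 to 0.725 m from the base axis. Payload 5.6 kg.
Tool frame: the origin (TCP) lies midway between the tips of the shut fingers; the grasp point (between the pads) lies r.tcp_to_grasp behind it (r.tcp_to_grasp is the distance from the TCP to the grasp point, in m); z points along the fingers, y is the line along which they close (so a half turn about z gives the same grasp; the last joint's range is limited). The gripper opens to 85 mm and grips with 20 to 120 N. Pads are 22 mm wide; open, the fingers measure 114 mm over their backs; the gripper's body (76 mm by 85 mm) begins 54 mm behind the grasp point. The pads swing forward as they close: fully open they stand 13 mm farther back than shut.
Start: joints at [1.582, 0.255, 0.108, 0, -1.424, -0.285], TCP at [0.149, 0.53, 0.206] pointing down, gripper open.
Joint ranges: [-2.95, 2.95], [-1.21, 1.97], [-1.09, 1.5], [-2.87, 1.71], [-2.94, -0.07], [-3.05, 3.05]. Speed limits (rad/s): [2.57, 2.57, 3.14, 3.14, 3.14, 3.14].

### API

Orientations are given as a 3x3 rotation matrix whose columns are the frame's x, y, z axes.
In Python, from station import r gives the robot as it stands. The module is installed in compiled form; this text tells all that it offers.
- The arm moves only by the shell command python3 -m jog 'ROWS'. ROWS is JSON, a list of rows, each an object of numbers: "grip": the closure, from -1 (fully open) to 1 (shut); "dx", "dy", "dz": the shift along the world's x, y, z in m; "yaw": the turn about the world's z in degrees. A call has 1 to 12 rows; each row is the pose to reach, as a shift and turn from the pose commanded when the call began; what a row does not reach only later rows make up. A row lasts 1/8 s, in which the tool goes at most 62.5 mm and 10.7 degrees, less where a joint would pass 70% of its speed; a pose out of reach is approached as far as the arm can. A call with a gripper value outside its range is refused whole. The fingers move at their own pace and stop on an object; the grip force is fixed at half the most. Time passes only in rows, so rows that repeat a pose let the fingers close. It gives the time, the measured TCP pose, the force, the opening and the grip force at its end, in the units of the state.
- r.get_state(): the state, without advancing time (a new reading comes with each control period).
- r.snapshot(name): name is "side" or "top" or "wrist"; returns the picture (420x560x3 uint8, red, green, blue); there is no depth.
- r.get_calibration(name): a dict with "fx", "fy", "cx", "cy" (pixels), "R" (3x3) and "t" (3): a world point X has camera coordinates R X + t. Camera axes: x right, y down, z forward; pixel columns grow to the right and rows downward; lengths in m; the calibration is good to about 2 mm. A picture is of the moment at which its call begins: read the wrist's pose just before it. get_calibration takes no time and is no camera call; for the wrist camera it gives the pose at the moment of the call.
- r.sign_off(): hands the job in; it is judged then, once.
The state is a dict: "clock": time; "joint_pos": joint angles; "joint_velocities": joint speeds; "tau": joint torques, N m; "tcp_pos": TCP position; "tool_rot": TCP orientation; "ft_force": force on the tool from outside, world axes, zero at the start; "wrist_torque": the same for the moment, N m; "width": finger opening in m; "grip_force": force on a finger pad.
Only numpy, scipy, OpenCV 4.12 (cv2) and the standard library are available. Lean on these libraries where they do the work, as an engineer would, in place of code of your own. Each camera call takes 0.05 s, during which the arm holds its last target. There are 200 camera calls.

## Working session

There is one attempt and no reset: what is moved stays moved. The work goes in short steps, Python scripts to look and compute and a shell command to move; the robot and the scene stay as the last step left them, time stands still between calls to the robot, and variables do not carry over. Pictures are saved under pics/ and viewed, at most 10 in all, crops included, and the job is handed in when it is done.

```bash
mkdir -p pics
python3 - <<'E'
from station import r
import cv2, numpy as np
for n in ("top","side"):
    cv2.imwrite(f"pics/{n}0.png", r.snapshot(n)[:,:,::-1])
    c=r.get_calibration(n); print(n,{k:np.round(v,4).tolist() for k,v in c.items()})
s=r.get_state(); print({k:np.round(v,3).tolist() for k,v in s.items()}, r.tcp_to_grasp)
E
```

```text
top {'fx': 452.8478, 'fy': 452.8478, 'cx': 286.0701, 'cy': 207.7303, 'R': [[-0.0112, -0.9999, -0.0011], [-0.9738, 0.0111, -0.2273], [0.2273, -0.0015, -0.9738]], 't': [-0.0099, 0.5188, 1.4666]}
side {'fx': 509.7165, 'fy': 509.7165, 'cx': 287.2915, 'cy': 210.3209, 'R': [[0.9673, -0.2529, -0.0161], [-0.2102, -0.765, -0.6087], [0.1417, 0.5922, -0.7932]], 't': [-0.4771, 0.1664, 1.3448]}
{'clock': 0.1, 'joint_pos': [1.582, 0.256, 0.107, -0.0, -1.424, -0.285], 'joint_velocities': [0.0, 0.001, 0.003, 0.002, -0.0, 0.001], 'tau': [-0.004, -38.76, 23.848, 5.378, -0.004, 0.0], 'tcp_pos': [0.149, 0.529, 0.205], 'tool_rot': [[0.963, -0.27, -0.0], [-0.27, -0.963, -0.002], [0.0, 0.002, -1.0]], 'ft_force': [0.954, -0.26, 0.022], 'wrist_torque': [0.032, -0.045, -0.052], 'grip_force': 0.0, 'width': 0.085} 0.0187
```

View pics/top0.png

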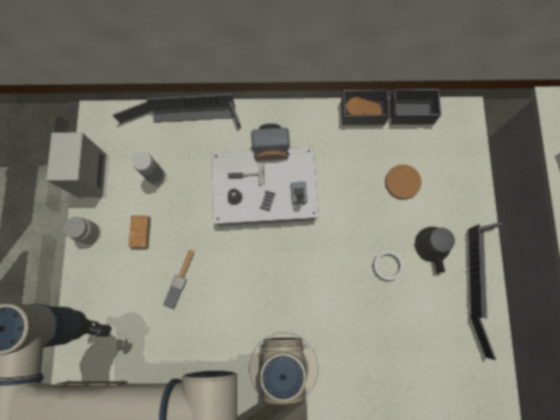

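View pics/side0.png

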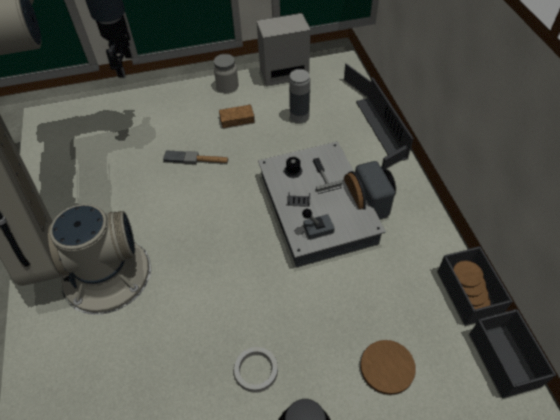

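The top view shows the sander deck around (265,185), with the dial at (234,196) and the lever at (298,190). In the side view the dial is at (293,166) and the ball at (308,214). I'll enlarge both.

Run:
```python
import cv2, numpy as np
a=cv2.imread("pics/top0.png")[115:235,200:330]; b=cv2.imread("pics/side0.png")[135:270,250:395]
f=lambda im: cv2.resize(im,(400,int(400*im.shape[0]/im.shape[1])),interpolation=cv2.INTER_CUBIC)
a,b=f(a),f(b); h=max(len(a),len(b))
p=lambda im: cv2.copyMakeBorder(im,0,h-len(im),0,0,cv2.BORDER_CONSTANT)
o=np.hstack([p(a),p(b)]); o=cv2.convertScaleAbs(o,alpha=1.5); print(o.shape); cv2.imwrite("pics/zoom0.png",o)
```

```text
(372, 800, 3)
```

View pics/zoom0.png

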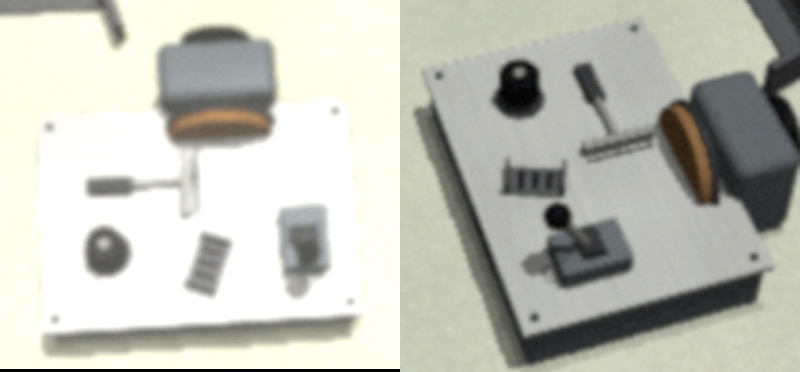

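The zoom shows the deck corners (top: 40,115 / 345,105 / 357,315 / 45,331; side: 425,72 / 640,18 / 770,265 / 525,333), the dial and the lever leaning to the front. Next I fit the sander pose to these points.

```bash
cat > h.py <<'E'
import numpy as np
from scipy.optimize import least_squares
from station import r
def proj(c,X): p=c["R"]@X+c["t"]; return np.array([c["fx"]*p[0]/p[2]+c["cx"],c["fy"]*p[1]/p[2]+c["cy"]])
def S(q,P): # sander->world
    c,s=np.cos(q[2]),np.sin(q[2]); return np.array([q[0]+c*P[0]-s*P[1],q[1]+s*P[0]+c*P[1],P[2]])
E
python3 - <<'E'
from h import *
T=lambda u,v:(200+u/3.077,115+v/3.077); D=lambda u,v:(250+(u-400)/2.759,135+v/2.759)
FL,BL,BR,FR=[(-.125,.175,.07),(.125,.175,.07),(.125,-.175,.07),(-.125,-.175,.07)]
obs=[("top",FL,T(45,331)),("top",BL,T(40,115)),("top",BR,T(345,105)),("top",FR,T(357,315)),
("side",FL,D(425,72)),("side",BL,D(640,18)),("side",BR,D(770,265)),("side",FR,D(525,333)),
("side",(-.04,.1,.112),D(519,68)),("top",(-.04,.1,.097),T(106,250)),("side",(-.074,-.115,.153),D(558,215))]
cal={n:r.get_calibration(n) for n in("top","side")}
f=lambda q:np.concatenate([proj(cal[n],S(q,P))-o for n,P,o in obs])
s=least_squares(f,[.4,0,0],loss="soft_l1"); q=s.x
print(q,np.round(f(q).reshape(-1,2),1).tolist())
for n,P in dict(grip=(-.04,.1,.101),piv=(-.04,-.115,.092),ball=(-.074,-.115,.153),guide=(.03,.02,.084)).items(): print(n,S(q,P).round(4))
E
```

```text
[0.59815167 0.05870686 0.04758794] [[-1.6, 1.0], [-1.6, 0.1], [0.6, -2.3], [2.1, 0.1], [-1.2, -1.4], [1.0, -0.9], [1.9, 0.2], [-0.7, 0.6], [0.2, 1.4], [-0.6, -0.7], [-0.6, 0.5]]
grip [0.5534 0.1567 0.101 ]
piv [ 0.5637 -0.0581  0.092 ]
ball [ 0.5297 -0.0597  0.153 ]
guide [0.6272 0.0801 0.084 ]
```

```bash
cat > m.py <<'E'
from station import r
import numpy as np
s=r.get_state(); R=s["tool_rot"]
print("t%.2f yaw %.1f tcp %s F %s M %s w %.4f g %.1f q6 %.2f"%(s["clock"],np.degrees(np.arctan2(R[1][0],R[0][0])),np.round(s["tcp_pos"],4),np.round(s["ft_force"],1),np.round(s["wrist_torque"],3),s["width"],s["grip_force"],s["joint_pos"][5]))
E
P='{"dx":0.404,"dy":-0.372,"dz":0.03,"yaw":-125}'
python3 -m jog '[{"dx":0.404,"dy":-0.372,"dz":0.03,"yaw":-125},{"dx":0.404,"dy":-0.372,"dz":0.03,"yaw":-125},{"dx":0.404,"dy":-0.372,"dz":0.03,"yaw":-125},{"dx":0.404,"dy":-0.372,"dz":0.03,"yaw":-125},{"dx":0.404,"dy":-0.372,"dz":0.03,"yaw":-125},{"dx":0.404,"dy":-0.372,"dz":0.03,"yaw":-125},{"dx":0.404,"dy":-0.372,"dz":0.03,"yaw":-125},{"dx":0.404,"dy":-0.372,"dz":0.03,"yaw":-125},{"dx":0.404,"dy":-0.372,"dz":0.03,"yaw":-125},{"dx":0.404,"dy":-0.372,"dz":0.03,"yaw":-125},{"dx":0.404,"dy":-0.372,"dz":0.03,"yaw":-125},{"dx":0.404,"dy":-0.372,"dz":0.03,"yaw":-125}]'
python3 m.py
python3 - <<'E'
from h import *; import cv2,json
c=r.get_calibration("wrist"); im=r.snapshot("wrist")[:,:,::-1]
json.dump({k:np.array(v).tolist() for k,v in c.items()},open("w1.json","w"))
cv2.imwrite("pics/w1.png",cv2.convertScaleAbs(im,alpha=1.3))
q=[.59815,.05871,.04759]
for n,P in dict(top=(-.04,.1,.112),foot=(-.04,.1,.07),guide=(.03,.02,.084),ball=(-.074,-.115,.153)).items(): print(n,proj(c,S(q,P)).round(1))
E
```

```text
t0.10 yaw -15.7 tcp [0.1485 0.5291 0.2048] F [ 1.  -0.3  0. ] M [ 0.032 -0.045 -0.052] w 0.0855 g 0.0 q6 -0.28
top [ 821.1 -824.7]
foot [ 701.6 -613.4]
guide [  923.2 -1005.1]
ball [ 1807.  -1438.9]validation failed for argument at $[0]...
```

View pics/w1.png

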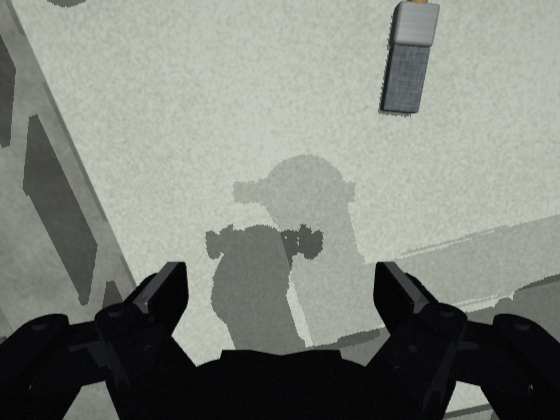

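The move was refused, so the arm is still at the start and the picture shows only the bench and the brush. "grip" is probably required, so I'll add it.

```bash
python3 -m jog '[{"grip":-1,"dx":0.404,"dy":-0.372,"dz":0.03,"yaw":-125},{"grip":-1,"dx":0.404,"dy":-0.372,"dz":0.03,"yaw":-125},{"grip":-1,"dx":0.404,"dy":-0.372,"dz":0.03,"yaw":-125},{"grip":-1,"dx":0.404,"dy":-0.372,"dz":0.03,"yaw":-125},{"grip":-1,"dx":0.404,"dy":-0.372,"dz":0.03,"yaw":-125},{"grip":-1,"dx":0.404,"dy":-0.372,"dz":0.03,"yaw":-125},{"grip":-1,"dx":0.404,"dy":-0.372,"dz":0.03,"yaw":-125},{"grip":-1,"dx":0.404,"dy":-0.372,"dz":0.03,"yaw":-125},{"grip":-1,"dx":0.404,"dy":-0.372,"dz":0.03,"yaw":-125},{"grip":-1,"dx":0.404,"dy":-0.372,"dz":0.03,"yaw":-125},{"grip":-1,"dx":0.404,"dy":-0.372,"dz":0.03,"yaw":-125},{"grip":-1,"dx":0.404,"dy":-0.372,"dz":0.03,"yaw":-125}]' && python3 m.py
python3 - <<'E'
from h import *; import cv2,json
c=r.get_calibration("wrist"); im=r.snapshot("wrist")[:,:,::-1]
json.dump({k:np.array(v).tolist() for k,v in c.items()},open("w1.json","w"))
cv2.imwrite("pics/w2.png",cv2.convertScaleAbs(im,alpha=1.3))
q=[.59815,.05871,.04759]
for n,P in dict(top=(-.04,.1,.112),foot=(-.04,.1,.07),guide=(.03,.02,.084),ball=(-.074,-.115,.153)).items(): print(n,proj(c,S(q,P)).round(1))
E
```

```text
clock: 1.65
tcp_pos: [0.5526, 0.1572, 0.235]
tool_rot: [[-0.777, -0.63, -0.001], [-0.63, 0.777, -0.0], [0.001, 0.0, -1.0]]
ft_force: [0.3, -0.1, -0.3]
width: 0.0853
grip_force: 0.0
t1.65 yaw -141.0 tcp [0.5526 0.1572 0.235 ] F [ 0.3 -0.1 -0.3] M [0.048 0.027 0.024] w 0.0853 g 0.0 q6 -1.44
top [279.6 202.3]
foot [279.7 193.9]
guide [179.5 204.9]
ball [62.6  1.4]
```

```bash
python3 -c "
from station import r; print(r.get_state()['joint_pos'])"
```

```text
[ 5.49309606e-01  2.99541538e-01  2.42603440e-01 -2.25549217e-04
 -1.51484895e+00 -1.44290010e+00]
```

View pics/w2.png

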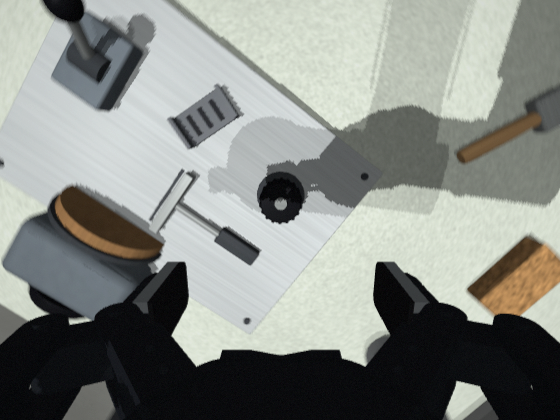

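The dial hub is at (280,203), within 1 px of the prediction. The ball at (65,5) matches too, and the trim (205,115) and feed handle (237,245) are clear of the dial. I'll turn the gripper so the fingers lie along world y, then descend.

```bash
python3 -m jog '[{"grip":-0.4,"dz":-0.02,"yaw":126},{"grip":-0.4,"dz":-0.04,"yaw":126},{"grip":-0.4,"dz":-0.06,"yaw":126},{"grip":-0.4,"dz":-0.06,"yaw":126},{"grip":-0.4,"dz":-0.06,"yaw":126},{"grip":-0.4,"dz":-0.06,"yaw":126},{"grip":-0.4,"dz":-0.06,"yaw":126},{"grip":-0.4,"dz":-0.06,"yaw":126},{"grip":-0.4,"dz":-0.06,"yaw":126},{"grip":-0.4,"dz":-0.06,"yaw":126},{"grip":-0.4,"dz":-0.06,"yaw":126},{"grip":-0.4,"dz":-0.06,"yaw":126}]' >/dev/null && python3 m.py && 
python3 -m jog '[{"grip":-0.4,"dz":-0.03},{"grip":-0.4,"dz":-0.06},{"grip":-0.4,"dz":-0.09},{"grip":-0.4,"dz":-0.094},{"grip":-0.4,"dz":-0.094}]' >/dev/null && python3 m.py
```

```text
validation failed for argument at $[0]...
```

```bash
python3 -m jog '[{"grip":-0.4,"dx":0,"dy":0,"dz":-0.02,"yaw":126},{"grip":-0.4,"dx":0,"dy":0,"dz":-0.04,"yaw":126},{"grip":-0.4,"dx":0,"dy":0,"dz":-0.06,"yaw":126},{"grip":-0.4,"dx":0,"dy":0,"dz":-0.06,"yaw":126},{"grip":-0.4,"dx":0,"dy":0,"dz":-0.06,"yaw":126},{"grip":-0.4,"dx":0,"dy":0,"dz":-0.06,"yaw":126},{"grip":-0.4,"dx":0,"dy":0,"dz":-0.06,"yaw":126},{"grip":-0.4,"dx":0,"dy":0,"dz":-0.06,"yaw":126},{"grip":-0.4,"dx":0,"dy":0,"dz":-0.06,"yaw":126},{"grip":-0.4,"dx":0,"dy":0,"dz":-0.06,"yaw":126},{"grip":-0.4,"dx":0,"dy":0,"dz":-0.06,"yaw":126},{"grip":-0.4,"dx":0,"dy":0,"dz":-0.06,"yaw":126}]' >/dev/null && python3 m.py
```

```text
t3.20 yaw -14.3 tcp [0.5525 0.1575 0.1753] F [ 1.2 -0.4 -0.4] M [-0.048 -0.057 -0.044] w 0.0597 g 0.0 q6 0.77
```

```bash
python3 -m jog '[{"grip":-0.4,"dx":0.001,"dy":0,"dz":-0.03,"yaw":0},{"grip":-0.4,"dx":0.001,"dy":-0.0005,"dz":-0.06,"yaw":0},{"grip":-0.4,"dx":0.001,"dy":-0.0005,"dz":-0.085,"yaw":0},{"grip":-0.4,"dx":0.001,"dy":-0.0005,"dz":-0.094,"yaw":0},{"grip":-0.4,"dx":0.001,"dy":-0.0005,"dz":-0.094,"yaw":0}]' >/dev/null && python3 m.py && python3 -m jog '[{"grip":1,"dx":0,"dy":0,"dz":0,"yaw":0},{"grip":1,"dx":0,"dy":0,"dz":0,"yaw":0},{"grip":1,"dx":0,"dy":0,"dz":0,"yaw":0},{"grip":1,"dx":0,"dy":0,"dz":0,"yaw":0},{"grip":1,"dx":0,"dy":0,"dz":0,"yaw":0},{"grip":1,"dx":0,"dy":0,"dz":0,"yaw":0}]' >/dev/null && python3 m.py
```

```text
t3.83 yaw -14.6 tcp [0.5536 0.1569 0.0815] F [ 0.3 -0.6  0.6] M [-0.04  -0.027  0.017] w 0.0596 g 0.0 q6 0.77
t4.58 yaw -14.7 tcp [0.5547 0.1574 0.0835] F [-0.5 -0.2  5.2] M [ 0.05   0.41  -0.012] w 0.0348 g 59.2 q6 0.77
```

```bash
j(){ python3 m.py; }
for i in 1; do :; done
python3 -m jog '[{"grip":1,"dx":0,"dy":0,"dz":0,"yaw":4},{"grip":1,"dx":0,"dy":0,"dz":0,"yaw":4}]' >/dev/null; python3 m.py
python3 -m jog '[{"grip":1,"dx":0,"dy":0,"dz":0,"yaw":4},{"grip":1,"dx":0,"dy":0,"dz":0,"yaw":4}]' >/dev/null; python3 m.py
python3 -m jog '[{"grip":1,"dx":0,"dy":0,"dz":0,"yaw":4},{"grip":1,"dx":0,"dy":0,"dz":0,"yaw":4}]' >/dev/null; python3 m.py
python3 -m jog '[{"grip":1,"dx":0,"dy":0,"dz":0,"yaw":4},{"grip":1,"dx":0,"dy":0,"dz":0,"yaw":4}]' >/dev/null; python3 m.py
python3 -m jog '[{"grip":1,"dx":0,"dy":0,"dz":0,"yaw":4},{"grip":1,"dx":0,"dy":0,"dz":0,"yaw":4}]' >/dev/null; python3 m.py
python3 -m jog '[{"grip":1,"dx":0,"dy":0,"dz":0,"yaw":4},{"grip":1,"dx":0,"dy":0,"dz":0,"yaw":4}]' >/dev/null; python3 m.py
```

```text
t4.83 yaw -10.6 tcp [0.5547 0.1575 0.0835] F [-2.4  1.   5.1] M [ 0.144  0.465 -0.219] w 0.0350 g 59.3 q6 0.84
t5.08 yaw -6.6 tcp [0.5547 0.1576 0.0835] F [-1.5  0.6  5.3] M [ 0.212  0.448 -0.114] w 0.0349 g 59.2 q6 0.91
t5.33 yaw -2.6 tcp [0.5548 0.1577 0.0835] F [-2.   1.6  4.9] M [ 0.281  0.548 -0.024] w 0.0342 g 59.2 q6 0.98
t5.58 yaw 1.4 tcp [0.5547 0.1577 0.0835] F [-0.8  1.3  4.3] M [0.301 0.499 0.064] w 0.0352 g 59.3 q6 1.05
t5.83 yaw 5.4 tcp [0.5547 0.1577 0.0835] F [-1.2  1.3  5. ] M [ 0.387  0.551 -0.021] w 0.0348 g 59.3 q6 1.12
t6.08 yaw 9.4 tcp [0.5547 0.1578 0.0836] F [-1.   0.4  5.1] M [0.452 0.493 0.014] w 0.0351 g 59.3 q6 1.19
```

```bash
python3 -m jog '[{"grip":1,"dx":0,"dy":0,"dz":0,"yaw":2},{"grip":1,"dx":0,"dy":0,"dz":0,"yaw":2}]' >/dev/null; python3 m.py
python3 -m jog '[{"grip":1,"dx":0,"dy":0,"dz":0,"yaw":2},{"grip":1,"dx":0,"dy":0,"dz":0,"yaw":2}]' >/dev/null; python3 m.py
python3 -m jog '[{"grip":1,"dx":0,"dy":0,"dz":0,"yaw":2},{"grip":1,"dx":0,"dy":0,"dz":0,"yaw":2}]' >/dev/null; python3 m.py
```

```text
t6.33 yaw 11.4 tcp [0.5547 0.1578 0.0835] F [-0.9  1.7  4.9] M [ 0.461  0.539 -0.026] w 0.0351 g 59.3 q6 1.22
t6.58 yaw 13.3 tcp [0.5547 0.1578 0.0835] F [-1.   1.8  5.2] M [ 0.541  0.636 -0.19 ] w 0.0345 g 59.3 q6 1.26
t6.83 yaw 15.3 tcp [0.5547 0.1579 0.0835] F [-2.   2.2  5.1] M [ 0.546  0.63  -0.125] w 0.0349 g 59.3 q6 1.29
```

```bash
python3 -m jog '[{"grip":1,"dx":0,"dy":0,"dz":0,"yaw":6},{"grip":1,"dx":0,"dy":0,"dz":0,"yaw":12},{"grip":1,"dx":0,"dy":0,"dz":0,"yaw":18},{"grip":1,"dx":0,"dy":0,"dz":0,"yaw":18}]' >/dev/null; python3 m.py
python3 -m jog '[{"grip":1,"dx":0,"dy":0,"dz":0,"yaw":2},{"grip":1,"dx":0,"dy":0,"dz":0,"yaw":2}]' >/dev/null; python3 m.py
python3 -m jog '[{"grip":1,"dx":0,"dy":0,"dz":0,"yaw":2},{"grip":1,"dx":0,"dy":0,"dz":0,"yaw":2}]' >/dev/null; python3 m.py
python3 -m jog '[{"grip":1,"dx":0,"dy":0,"dz":0,"yaw":2},{"grip":1,"dx":0,"dy":0,"dz":0,"yaw":2}]' >/dev/null; python3 m.py
```

```text
t7.33 yaw 33.4 tcp [0.5546 0.1582 0.0835] F [-2.5  1.9  5. ] M [ 0.871  0.812 -0.044] w 0.0348 g 59.5 q6 1.61
t7.58 yaw 35.4 tcp [0.5546 0.1582 0.0835] F [-1.8  2.6  5.5] M [ 0.894  0.869 -0.043] w 0.0350 g 59.5 q6 1.64
t7.83 yaw 37.3 tcp [0.5545 0.1582 0.0835] F [-2.3  2.9  6.6] M [ 0.904  0.883 -0.165] w 0.0349 g 59.5 q6 1.67
t8.07 yaw 39.3 tcp [0.5545 0.1582 0.0835] F [-2.4  1.5  5. ] M [ 0.957  0.9   -0.119] w 0.0346 g 59.5 q6 1.71
```

```bash
python3 -m jog '[{"grip":1,"dx":0,"dy":0,"dz":0,"yaw":2},{"grip":1,"dx":0,"dy":0,"dz":0,"yaw":2}]' >/dev/null; python3 m.py
python3 -m jog '[{"grip":1,"dx":0,"dy":0,"dz":0,"yaw":2},{"grip":1,"dx":0,"dy":0,"dz":0,"yaw":2}]' >/dev/null; python3 m.py
```

```text
t8.32 yaw 41.4 tcp [0.5545 0.1583 0.0835] F [-2.1  2.9  6.9] M [ 1.057  0.964 -0.124] w 0.0348 g 59.5 q6 1.74
t8.57 yaw 43.4 tcp [0.5545 0.1583 0.0835] F [-1.6  3.   5.3] M [ 1.055  1.015 -0.104] w 0.0351 g 59.5 q6 1.78
```

```bash
python3 -m jog '[{"grip":1,"dx":0,"dy":0,"dz":0,"yaw":4},{"grip":1,"dx":0,"dy":0,"dz":0,"yaw":8},{"grip":1,"dx":0,"dy":0,"dz":0,"yaw":8}]' >/dev/null; python3 m.py
python3 -m jog '[{"grip":1,"dx":0,"dy":0,"dz":0,"yaw":4},{"grip":1,"dx":0,"dy":0,"dz":0,"yaw":4}]' >/dev/null; python3 m.py
python3 -m jog '[{"grip":1,"dx":0,"dy":0,"dz":0,"yaw":2},{"grip":1,"dx":0,"dy":0,"dz":0,"yaw":2}]' >/dev/null; python3 m.py
python3 -m jog '[{"grip":1,"dx":0,"dy":0,"dz":0,"yaw":2},{"grip":1,"dx":0,"dy":0,"dz":0,"yaw":2}]' >/dev/null; python3 m.py
python3 -m jog '[{"grip":1,"dx":0,"dy":0,"dz":0,"yaw":2},{"grip":1,"dx":0,"dy":0,"dz":0,"yaw":2}]' >/dev/null; python3 m.py
```

```text
t8.95 yaw 51.4 tcp [0.5544 0.1584 0.0835] F [-2.3  1.4  5.8] M [0.78  1.129 0.058] w 0.0350 g 59.6 q6 1.92
t9.20 yaw 55.4 tcp [0.5543 0.1584 0.0835] F [-3.5  2.9  6.5] M [1.102 1.243 0.038] w 0.0351 g 59.7 q6 1.99
t9.45 yaw 57.4 tcp [0.5543 0.1584 0.0835] F [-3.2  2.4  6.9] M [1.134 1.233 0.031] w 0.0349 g 59.7 q6 2.02
t9.70 yaw 59.4 tcp [0.5542 0.1584 0.0835] F [-2.8  3.4  5.9] M [ 1.211  1.309 -0.048] w 0.0349 g 59.7 q6 2.06
t9.95 yaw 61.3 tcp [0.5542 0.1583 0.0835] F [-2.8  3.7  6.7] M [ 1.129  1.303 -0.358] w 0.0349 g 59.7 q6 2.09
```

A torque of 0.36 N m that is not dying away is the end stop. The contacts came at about 12, 36 and 60 degrees of yaw, so the dial started at click 3. Now I turn clockwise: click 5 is reached once the knob passes about -64 and holds until about -88, so I'll aim for -72.

```bash
python3 -m jog '[{"grip":1,"dx":0,"dy":0,"dz":0,"yaw":0},{"grip":1,"dx":0,"dy":0,"dz":0,"yaw":-6},{"grip":1,"dx":0,"dy":0,"dz":0,"yaw":-12},{"grip":1,"dx":0,"dy":0,"dz":0,"yaw":-18},{"grip":1,"dx":0,"dy":0,"dz":0,"yaw":-20},{"grip":1,"dx":0,"dy":0,"dz":0,"yaw":-20}]' >/dev/null; python3 m.py
python3 -m jog '[{"grip":1,"dx":0,"dy":0,"dz":0,"yaw":-6},{"grip":1,"dx":0,"dy":0,"dz":0,"yaw":-12},{"grip":1,"dx":0,"dy":0,"dz":0,"yaw":-18},{"grip":1,"dx":0,"dy":0,"dz":0,"yaw":-24},{"grip":1,"dx":0,"dy":0,"dz":0,"yaw":-24}]' >/dev/null; python3 m.py
python3 -m jog '[{"grip":1,"dx":0,"dy":0,"dz":0,"yaw":-6},{"grip":1,"dx":0,"dy":0,"dz":0,"yaw":-12},{"grip":1,"dx":0,"dy":0,"dz":0,"yaw":-18},{"grip":1,"dx":0,"dy":0,"dz":0,"yaw":-24},{"grip":1,"dx":0,"dy":0,"dz":0,"yaw":-24}]' >/dev/null; python3 m.py
python3 -m jog '[{"grip":1,"dx":0,"dy":0,"dz":0,"yaw":-6},{"grip":1,"dx":0,"dy":0,"dz":0,"yaw":-12},{"grip":1,"dx":0,"dy":0,"dz":0,"yaw":-18},{"grip":1,"dx":0,"dy":0,"dz":0,"yaw":-24},{"grip":1,"dx":0,"dy":0,"dz":0,"yaw":-24}]' >/dev/null; python3 m.py
```

```text
t10.70 yaw 41.3 tcp [0.5545 0.1582 0.0835] F [-1.8  2.3  5.9] M [0.952 0.918 0.19 ] w 0.0349 g 59.5 q6 1.74
t11.32 yaw 17.3 tcp [0.5547 0.1579 0.0835] F [-1.8  1.6  5.5] M [0.536 0.572 0.199] w 0.0352 g 59.4 q6 1.32
t11.95 yaw -6.7 tcp [0.5547 0.1576 0.0835] F [-1.9  0.6  3.6] M [0.248 0.486 0.2  ] w 0.0348 g 59.5 q6 0.91
t12.57 yaw -30.7 tcp [0.5546 0.1572 0.0835] F [-1.2 -0.1  5.8] M [-0.123  0.569  0.168] w 0.0346 g 59.6 q6 0.49
```

```bash
python3 -m jog '[{"grip":1,"dx":0,"dy":0,"dz":0,"yaw":-6},{"grip":1,"dx":0,"dy":0,"dz":0,"yaw":-12},{"grip":1,"dx":0,"dy":0,"dz":0,"yaw":-18},{"grip":1,"dx":0,"dy":0,"dz":0,"yaw":-24},{"grip":1,"dx":0,"dy":0,"dz":0,"yaw":-24}]' >/dev/null; python3 m.py
python3 -m jog '[{"grip":1,"dx":0,"dy":0,"dz":0,"yaw":-4},{"grip":1,"dx":0,"dy":0,"dz":0,"yaw":-8},{"grip":1,"dx":0,"dy":0,"dz":0,"yaw":-8}]' >/dev/null; python3 m.py
python3 -m jog '[{"grip":1,"dx":0,"dy":0,"dz":0,"yaw":-4},{"grip":1,"dx":0,"dy":0,"dz":0,"yaw":-4}]' >/dev/null; python3 m.py
python3 -m jog '[{"grip":1,"dx":0,"dy":0,"dz":0,"yaw":-4},{"grip":1,"dx":0,"dy":0,"dz":0,"yaw":-5},{"grip":1,"dx":0,"dy":0,"dz":0,"yaw":-5}]' >/dev/null; python3 m.py
```

```text
t13.20 yaw -54.7 tcp [0.5543 0.157  0.0835] F [-1.9 -0.6  5.8] M [-0.249  0.955  0.187] w 0.0350 g 59.7 q6 0.07
t13.57 yaw -62.7 tcp [0.5542 0.1569 0.0835] F [-3.5 -0.9  6. ] M [-0.331  1.011  0.069] w 0.0352 g 59.8 q6 -0.07
t13.82 yaw -66.7 tcp [0.5542 0.1569 0.0835] F [-1.8 -1.4  7.4] M [-0.5    1.011 -0.002] w 0.0349 g 59.8 q6 -0.14
t14.20 yaw -71.7 tcp [0.5541 0.1568 0.0835] F [-3.2 -1.4  6.5] M [-0.441  1.032 -0.012] w 0.0346 g 59.8 q6 -0.23
```

```bash
python3 -m jog '[{"grip":-0.1,"dx":0,"dy":0,"dz":0,"yaw":0},{"grip":-0.1,"dx":0,"dy":0,"dz":0,"yaw":0},{"grip":-0.1,"dx":0,"dy":0,"dz":0,"yaw":0},{"grip":-0.1,"dx":0,"dy":0,"dz":0,"yaw":0}]' >/dev/null; python3 m.py
python3 -m jog '[{"grip":-0.1,"dx":0,"dy":0,"dz":0.02,"yaw":0},{"grip":-0.1,"dx":0,"dy":0,"dz":0.05,"yaw":0},{"grip":-0.1,"dx":0,"dy":0,"dz":0.1,"yaw":0},{"grip":-0.1,"dx":0,"dy":0,"dz":0.15,"yaw":0},{"grip":-0.1,"dx":0,"dy":0,"dz":0.15,"yaw":0}]' >/dev/null; python3 m.py
python3 - <<'E'
from h import *; import cv2
c=r.get_calibration("wrist"); im=r.snapshot("wrist")[:,:,::-1]
cv2.imwrite("pics/w3.png",cv2.convertScaleAbs(im,alpha=1.3))
q=[.59815,.05871,.04759]
for k in (0,4,5,6):
  print(k,[proj(c,S(q,(x,.02-.0015*k,.084))).round(1).tolist() for x in (-.01,.03,.065)])
for n,P in dict(top=(-.04,.1,.112),ball=(-.074,-.115,.153),piv=(-.04,-.115,.092)).items(): print(n,proj(c,S(q,P)).round(1))
E
```

```text
t14.70 yaw -71.7 tcp [0.5537 0.157  0.0815] F [ 0.3 -0.2 -0.7] M [-0.021  0.05  -0.006] w 0.0469 g 0.0 q6 -0.23
t15.32 yaw -71.7 tcp [0.556  0.1576 0.2365] F [ 0.1 -0.4 -0.9] M [ 0.035  0.03  -0.   ] w 0.0468 g 0.0 q6 -0.23
0 [[277.2, 110.8], [237.7, 99.2], [202.6, 88.9]]
4 [[278.9, 104.5], [239.2, 92.9], [203.9, 82.5]]
5 [[279.3, 103.0], [239.5, 91.3], [204.2, 80.9]]
6 [[279.7, 101.4], [239.9, 89.7], [204.5, 79.2]]
top [284.6 201.6]
ball [420.6 -72.7]
piv [352.9 -40.2]
```

View pics/w3.png

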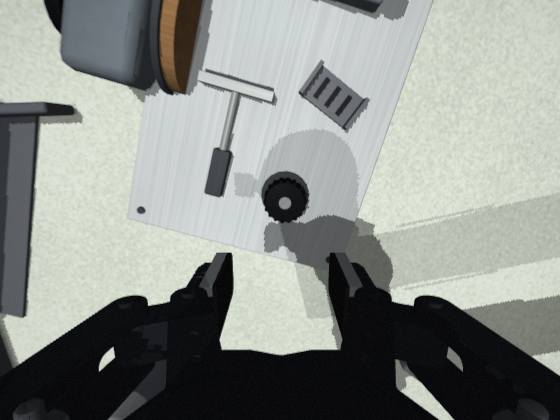

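The view shows the dial released at (285,203), the trim undisturbed at (333,95), and the guide edge from (198,80) to (275,98), in line with click 5. Next I move to the front of the lever ball with the fingers shut.

```bash
python3 -m jog '[{"grip":1,"dx":-0.076,"dy":-0.22,"dz":0,"yaw":72},{"grip":1,"dx":-0.076,"dy":-0.22,"dz":0,"yaw":72},{"grip":1,"dx":-0.076,"dy":-0.22,"dz":0,"yaw":72},{"grip":1,"dx":-0.076,"dy":-0.22,"dz":0,"yaw":72},{"grip":1,"dx":-0.076,"dy":-0.22,"dz":0,"yaw":72},{"grip":1,"dx":-0.076,"dy":-0.22,"dz":0,"yaw":72},{"grip":1,"dx":-0.076,"dy":-0.22,"dz":0,"yaw":72},{"grip":1,"dx":-0.076,"dy":-0.22,"dz":0,"yaw":72}]' >/dev/null; python3 m.py
python3 - <<'E'
from h import *; import cv2
c=r.get_calibration("wrist"); print("cam pos",-np.array(c["R"]).T@c["t"])
t=r.get_calibration("top"); im=r.snapshot("top")[:,:,::-1]; w=r.snapshot("wrist")[:,:,::-1]
z=cv2.resize(im[130:240,200:340],(560,440),interpolation=cv2.INTER_CUBIC)
o=np.zeros((600,800,3),np.uint8); o[:300,:400]=cv2.resize(w,(400,300)); o[:300,400:]=cv2.resize(im[130:235,200:340],(400,300)); s=r.snapshot("side")[:,:,::-1]; o[300:,:400]=cv2.resize(s[135:270,250:430],(400,300)); cv2.imwrite("pics/c4.png",cv2.convertScaleAbs(o,alpha=1.3))
E
```

```text
t16.38 yaw 0.2 tcp [ 0.4771 -0.063   0.2304] F [ 0.2  1.  -0.6] M [-0.03  -0.032  0.015] w -0.0000 g 0.0 q6 1.38
cam pos [ 0.54325856 -0.06294084  0.39951259]
```

View pics/c4.png

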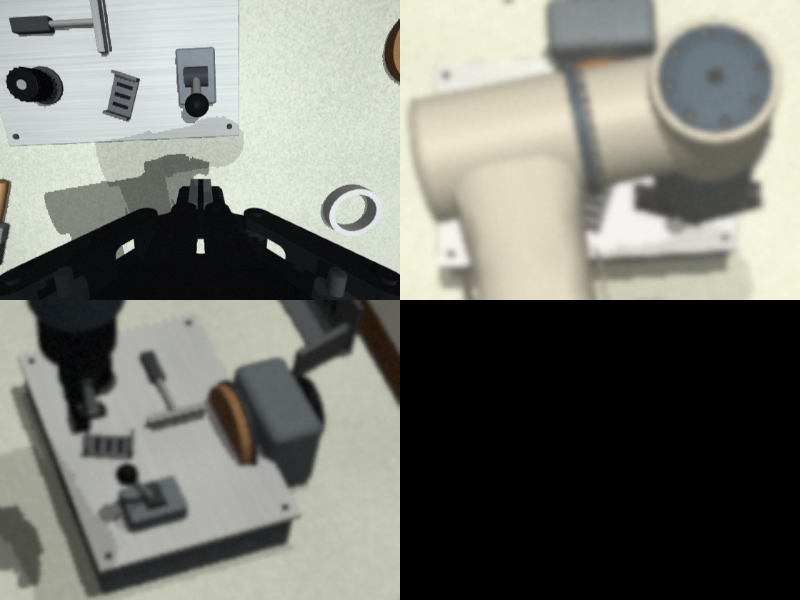

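The wrist tile shows the ball at (196,103), lined up with the shut fingers at (200,185). The dial, guide and trim are unchanged. I'll descend in front of the ball and push it over.

```bash
python3 -m jog '[{"grip":1,"dx":0,"dy":0.003,"dz":-0.04,"yaw":0},{"grip":1,"dx":0,"dy":0.003,"dz":-0.086,"yaw":0},{"grip":1,"dx":0,"dy":0.003,"dz":-0.086,"yaw":0},{"grip":1,"dx":0,"dy":0.003,"dz":-0.086,"yaw":0}]' >/dev/null; python3 m.py
python3 -m jog '[{"grip":1,"dx":0.015,"dy":0.001,"dz":0,"yaw":0},{"grip":1,"dx":0.025,"dy":0.001,"dz":0,"yaw":0},{"grip":1,"dx":0.033,"dy":0.001,"dz":0,"yaw":0},{"grip":1,"dx":0.041,"dy":0.002,"dz":0,"yaw":0},{"grip":1,"dx":0.049,"dy":0.002,"dz":0,"yaw":0},{"grip":1,"dx":0.057,"dy":0.002,"dz":0,"yaw":0},{"grip":1,"dx":0.065,"dy":0.003,"dz":0,"yaw":0},{"grip":1,"dx":0.073,"dy":0.003,"dz":0,"yaw":0},{"grip":1,"dx":0.08,"dy":0.004,"dz":0,"yaw":0},{"grip":1,"dx":0.085,"dy":0.004,"dz":0,"yaw":0},{"grip":1,"dx":0.085,"dy":0.004,"dz":0,"yaw":0}]' >/dev/null; python3 m.py
python3 -m jog '[{"grip":1,"dx":0.004,"dy":0,"dz":0,"yaw":0},{"grip":1,"dx":0.008,"dy":0,"dz":0,"yaw":0},{"grip":1,"dx":0.008,"dy":0,"dz":0,"yaw":0}]' >/dev/null; python3 m.py
```

```text
t17.02 yaw 0.3 tcp [ 0.4789 -0.0602  0.1474] F [-0.6 -0.2 -0.1] M [-0.03  -0.046 -0.025] w 0.0001 g 0.0 q6 1.37
t18.40 yaw 0.3 tcp [ 0.5629 -0.056   0.1454] F [ 0.4 -0.6  0.2] M [0.051 0.033 0.041] w 0.0001 g 0.0 q6 1.40
t18.77 yaw 0.3 tcp [ 0.5709 -0.056   0.1455] F [-0.6 -0.2  0.1] M [-0.04   0.018  0.009] w -0.0003 g 0.0 q6 1.40
```

```bash
python3 -m jog '[{"grip":1,"dx":0.003,"dy":0,"dz":0,"yaw":0},{"grip":1,"dx":0.003,"dy":0,"dz":0,"yaw":0}]' >/dev/null; python3 m.py
python3 -m jog '[{"grip":1,"dx":0.003,"dy":0,"dz":0,"yaw":0},{"grip":1,"dx":0.003,"dy":0,"dz":0,"yaw":0}]' >/dev/null; python3 m.py
python3 -m jog '[{"grip":1,"dx":0.003,"dy":0,"dz":0,"yaw":0},{"grip":1,"dx":0.003,"dy":0,"dz":0,"yaw":0}]' >/dev/null; python3 m.py
python3 - <<'E'
from h import *; import cv2
w=r.snapshot("wrist")[:,:,::-1]; s=r.snapshot("side")[:,:,::-1]
o=np.hstack([cv2.resize(w,(400,300)),cv2.resize(s[135:270,250:430],(400,300))]); cv2.imwrite("pics/c5.png",cv2.convertScaleAbs(o,alpha=1.3))
E
```

```text
t19.02 yaw 0.3 tcp [ 0.5738 -0.056   0.1456] F [-0.5  0.   0.2] M [-0.094 -0.024 -0.044] w -0.0001 g 0.0 q6 1.40
t19.27 yaw 0.3 tcp [ 0.5768 -0.056   0.1455] F [ 0.2  0.1 -0.4] M [-0.071 -0.041  0.001] w 0.0002 g 0.0 q6 1.40
t19.52 yaw 0.3 tcp [ 0.5799 -0.056   0.1455] F [-0.9  0.7 -0.4] M [-0.038 -0.007  0.083] w -0.0001 g 0.0 q6 1.40
```

View pics/c5.png

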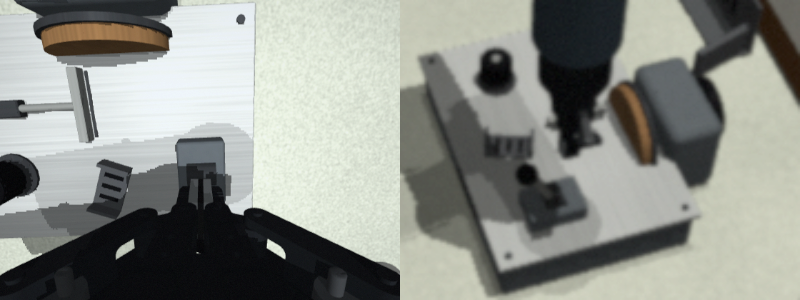

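Run:
```python
from h import *
q=[.59815,.05871,.04759]
s=r.get_calibration("side"); w=r.get_calibration("wrist")
t=r.get_state()["tcp_pos"]
for n,X in dict(tcp=np.array(t),b0=S(q,(-.074,-.115,.153)),b1=S(q,(-.006,-.115,.153)),piv=S(q,(-.04,-.115,.092))).items():
  a=proj(s,X); b=proj(w,X); print(n,X.round(4),"side tile",400+(a[0]-250)*400/180,(a[1]-135)*300/135,"wrist tile",(b*400/560).round(0))
```

```text
tcp [ 0.5797 -0.056   0.1455] side tile 567.4662967930877 166.37066303415787 wrist tile [200. 178.]
b0 [ 0.5297 -0.0597  0.153 ] side tile 525.856338565344 174.237752198239 wrist tile [204. 237.]
b1 [ 0.5976 -0.0564  0.153 ] side tile 583.1255466315495 159.29177239122762 wrist tile [201. 159.]
piv [ 0.5637 -0.0581  0.092 ] side tile 552.8293272387851 198.6822546533339 wrist tile [202. 173.]
```

Run:
```python
from h import *
import cv2
q=[.59815,.05871,.04759]
w=r.get_calibration("wrist"); R=np.array(w["R"]); C=-R.T@w["t"]; t=np.array(r.get_state()["tcp_pos"])
print("cam-tcp",C-t)
c=dict(w); c["t"]=-R@np.array([.54326,-.06294,.39951])
for n,X in dict(b0=S(q,(-.074,-.115,.153)),piv=S(q,(-.04,-.115,.092)),tcp=np.array([.4771,-.063,.2304]),cornerFR=S(q,(-.125,-.175,.07))).items(): print(n,proj(c,X)*400/560)
s=r.get_calibration("side")
P=lambda c:np.diag([1,1,1])@np.array([[c["fx"],0,c["cx"]],[0,c["fy"],c["cy"]],[0,0,1]])@np.c_[c["R"],c["t"]]
a=np.array([196,103.])*1.4; b=np.array([250+126*.45,135+175*.45])
X=cv2.triangulatePoints(P(c),P(s),a,b); print((X[:3]/X[3]).T)
im=r.snapshot("wrist")[:,:,::-1]; im2=r.snapshot("side")[:,:,::-1]
o=np.hstack([cv2.resize(im[180:400,180:380],(400,440)),cv2.resize(im2[175:255,280:353],(400,440),interpolation=cv2.INTER_CUBIC)])
cv2.imwrite("pics/c6.png",cv2.convertScaleAbs(o,alpha=2))
```

```text
cam-tcp [6.58311589e-02 1.39780374e-04 1.69221084e-01]
b0 [197.38082716 106.69168653]
piv [196.81602563  77.70541546]
tcp [200.07598349 178.06358619]
cornerFR [239.46471684 136.41385466]
[[ 0.53146518 -0.05730937  0.14782644]]
```

View pics/c6.png

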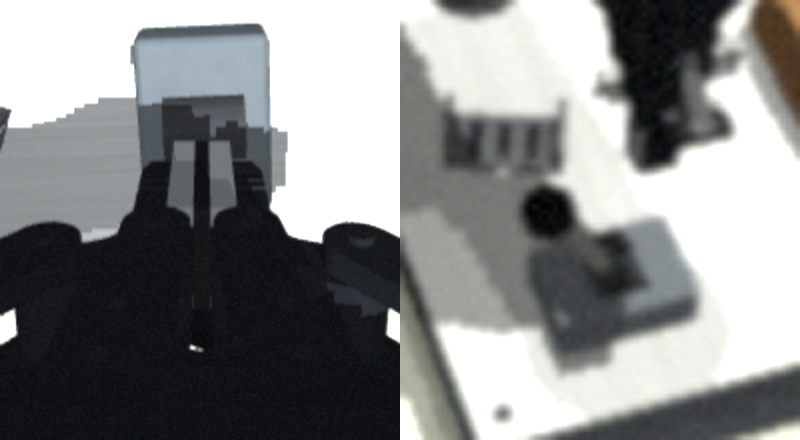

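Run:
```python
from h import *
import cv2
w=r.get_calibration("wrist"); s=r.get_calibration("side"); t=np.array(r.get_state()["tcp_pos"])
P=lambda c:np.array([[c["fx"],0,c["cx"]],[0,c["fy"],c["cy"]],[0,0,1]])@np.c_[c["R"],c["t"]]
X=cv2.triangulatePoints(P(w),P(s),np.array([280,250.]),np.array([326.5,204.1])); print("tip",(X[:3]/X[3]).T)
for d in ([0,0,0],[0,0,.0187],[.011,.012,0],[.011,-.012,0],[-.011,.012,0],[-.011,-.012,0],[0,0,.054+.0187]): print(d,proj(s,t+d).round(1),proj(w,t+d).round(1))
```

```text
tip [[ 0.5835345  -0.05381929  0.16399918]]
[0, 0, 0] [325.4 209.9] [280.3 248.7]
[0, 0, 0.0187] [325.7 205.3] [280.3 261.7]
[0.011, 0.012, 0] [328.1 205.3] [259.4 230.5]
[0.011, -0.012, 0] [331.  212.6] [301.4 230.7]
[-0.011, 0.012, 0] [319.8 207.1] [259.9 266. ]
[-0.011, -0.012, 0] [322.6 214.5] [300.5 266.3]
[0, 0, 0.0727] [326.7 191.4] [280.1 323.3]
```

The fingertips seem to sit about 15 mm higher than I assumed, so they passed over the ball and the lever is still leaning to the front at side tile (526,175). I'll go back and repeat the push lower.

```bash
python3 -m jog '[{"grip":1,"dx":0,"dy":0,"dz":0.06,"yaw":0},{"grip":1,"dx":-0.05,"dy":-0.003,"dz":0.06,"yaw":0},{"grip":1,"dx":-0.1,"dy":-0.005,"dz":0.06,"yaw":0},{"grip":1,"dx":-0.107,"dy":-0.005,"dz":0.06,"yaw":0},{"grip":1,"dx":-0.107,"dy":-0.005,"dz":0.01,"yaw":0},{"grip":1,"dx":-0.107,"dy":-0.005,"dz":-0.022,"yaw":0},{"grip":1,"dx":-0.107,"dy":-0.005,"dz":-0.022,"yaw":0}]' >/dev/null; python3 m.py
python3 -m jog '[{"grip":1,"dx":0.015,"dy":0.001,"dz":0,"yaw":0},{"grip":1,"dx":0.03,"dy":0.001,"dz":0,"yaw":0},{"grip":1,"dx":0.04,"dy":0.002,"dz":0,"yaw":0},{"grip":1,"dx":0.05,"dy":0.002,"dz":0,"yaw":0}]' >/dev/null; python3 m.py
python3 -m jog '[{"grip":1,"dx":0.008,"dy":0,"dz":0,"yaw":0},{"grip":1,"dx":0.016,"dy":0.001,"dz":0,"yaw":0},{"grip":1,"dx":0.02,"dy":0.001,"dz":0,"yaw":0}]' >/dev/null; python3 m.py
python3 -m jog '[{"grip":1,"dx":0.008,"dy":0,"dz":0,"yaw":0},{"grip":1,"dx":0.016,"dy":0.001,"dz":0,"yaw":0},{"grip":1,"dx":0.02,"dy":0.001,"dz":0,"yaw":0},{"grip":1,"dx":0.02,"dy":0.001,"dz":0,"yaw":0}]' >/dev/null; python3 m.py
```

```text
t20.60 yaw 0.3 tcp [ 0.4712 -0.0611  0.1216] F [0.  0.3 0.6] M [ 0.018  0.037 -0.017] w 0.0000 g 0.0 q6 1.37
t21.10 yaw 0.3 tcp [ 0.5235 -0.0589  0.1238] F [-2.3 -0.2  0.6] M [0.117 0.591 0.035] w 0.0001 g 0.9 q6 1.39
t21.48 yaw 0.3 tcp [ 0.5432 -0.0579  0.1235] F [-1.3  0.7  0.8] M [ 0.07   0.294 -0.013] w -0.0000 g 0.5 q6 1.40
t21.98 yaw 0.3 tcp [ 0.5631 -0.0569  0.1234] F [-0.5 -0.6 -0.4] M [-0.073  0.052  0.012] w -0.0001 g 0.0 q6 1.40
```

```bash
python3 -m jog '[{"grip":1,"dx":0.004,"dy":0,"dz":0,"yaw":0},{"grip":1,"dx":0.008,"dy":0,"dz":0,"yaw":0},{"grip":1,"dx":0.008,"dy":0,"dz":0,"yaw":0}]' >/dev/null; python3 m.py
python3 -m jog '[{"grip":1,"dx":0.004,"dy":0,"dz":0,"yaw":0},{"grip":1,"dx":0.004,"dy":0,"dz":0,"yaw":0}]' >/dev/null; python3 m.py
python3 -m jog '[{"grip":1,"dx":0.004,"dy":0,"dz":0,"yaw":0},{"grip":1,"dx":0.004,"dy":0,"dz":0,"yaw":0}]' >/dev/null; python3 m.py
python3 - <<'E'
from h import *; import cv2
# dark-blob search: ball positions b0, b1 in the side picture
c=r.get_calibration("side"); g=cv2.cvtColor(r.snapshot("side"),cv2.COLOR_RGB2GRAY); q=[.59815,.05871,.04759]
for a in np.arange(-.5,.61,.1):
  u=proj(c,S(q,(-.04+.07*np.sin(a),-.115,.092+.07*np.cos(a)))).round().astype(int); print(round(a+.5,1),u,g[u[1]-2:u[1]+3,u[0]-2:u[0]+3].mean().round(0))
E
```

```text
t22.35 yaw 0.3 tcp [ 0.571  -0.057   0.1235] F [-0.5  0.5 -1. ] M [ 0.003  0.114 -0.047] w 0.0001 g 0.1 q6 1.40
t22.60 yaw 0.3 tcp [ 0.5741 -0.057   0.1235] F [-4.6  0.5  0.5] M [0.098 1.272 0.093] w 0.0001 g 1.9 q6 1.40
t22.85 yaw 0.3 tcp [ 0.5744 -0.0571  0.1233] F [-14.8   1.7   8.1] M [0.724 5.277 0.024] w -0.0001 g 7.5 q6 1.41
0.0 [307 213] 65.0
0.1 [309 212] 88.0
0.2 [312 211] 120.0
0.3 [314 210] 122.0
0.4 [317 209] 113.0
0.5 [320 208] 59.0
0.6 [322 207] 24.0
0.7 [325 207] 9.0
0.8 [328 207] 15.0
0.9 [330 206] 27.0
1.0 [332 207] 26.0
1.1 [334 207] 33.0
```

The force rose to 15 N against the lever's stop. I'll retreat and check.

```bash
python3 -m jog '[{"grip":1,"dx":-0.02,"dy":0,"dz":0,"yaw":0},{"grip":1,"dx":-0.06,"dy":0,"dz":0,"yaw":0},{"grip":1,"dx":-0.11,"dy":0,"dz":0.04,"yaw":0},{"grip":1,"dx":-0.16,"dy":0,"dz":0.1,"yaw":0},{"grip":1,"dx":-0.2,"dy":-0.05,"dz":0.14,"yaw":0},{"grip":1,"dx":-0.2,"dy":-0.1,"dz":0.14,"yaw":0},{"grip":1,"dx":-0.2,"dy":-0.15,"dz":0.14,"yaw":0},{"grip":1,"dx":-0.2,"dy":-0.15,"dz":0.14,"yaw":0}]' >/dev/null; python3 m.py
python3 - <<'E'
from h import *; import cv2
c=r.get_calibration("side"); s=r.snapshot("side"); t=r.snapshot("top"); q=[.59815,.05871,.04759]
s0=cv2.imread("pics/side0.png")[:,:,::-1]
for n,a in (("open",-.5),("over",.5)):
  print(n,proj(c,S(q,(-.04+.07*np.sin(a),-.115,.092+.07*np.cos(a)))))
f=lambda im,a:cv2.resize(im[a[0]:a[1],a[2]:a[3]],(400,300),interpolation=cv2.INTER_CUBIC)
t0=cv2.imread("pics/top0.png")[:,:,::-1]
o=np.vstack([np.hstack([f(s0,(135,270,250,430)),f(s,(135,270,250,430))]),np.hstack([f(t0,(130,235,200,340)),f(t,(130,235,200,340))])])
cv2.imwrite("pics/c7.png",cv2.convertScaleAbs(o[:,:,::-1],alpha=1.3))
E
```

```text
t23.90 yaw -0.0 tcp [ 0.3786 -0.2102  0.2641] F [ 0.5  0.7 -0.6] M [0.023 0.01  0.012] w 0.0000 g 0.0 q6 1.71
open [306.80618395 213.25804181]
over [332.25044314 206.61859312]
```

View pics/c7.png

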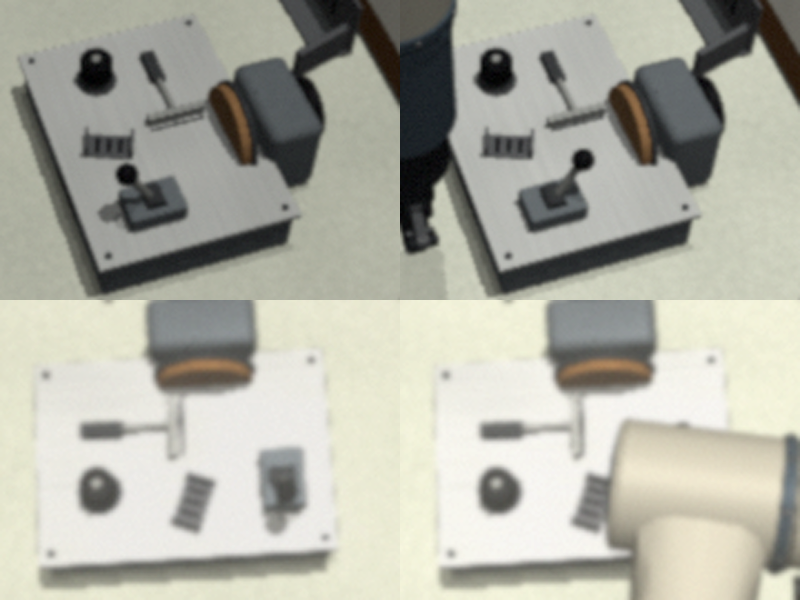

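The after tile shows the ball at (583,160), exactly the predicted fully-over position, with the trim and the rest in place. One numeric check of the guide shift is left: 2 clicks net should be about 3 mm.

Run:
```python
from h import *; import cv2
q=[.59815,.05871,.04759]
for n in("top","side"):
  c=r.get_calibration(n); a=cv2.imread(f"pics/{n}0.png"); b=r.snapshot(n)[:,:,::-1]
  u0,u1=[proj(c,S(q,(.02,y,.084))) for y in(.0105,.0075)]; k=u0.round().astype(int)
  G=lambda im:cv2.cvtColor(im,cv2.COLOR_BGR2GRAY).astype(np.float32)
  t=G(a)[k[1]-10:k[1]+10,k[0]-9:k[0]+9]; A=np.eye(2,3,dtype=np.float32)
  cc,A=cv2.findTransformECC(t,G(b)[k[1]-10:k[1]+10,k[0]-9:k[0]+9],A,cv2.MOTION_TRANSLATION)
  e=u1-u0; print(n,"seen",A[:,2],"exp 2 clicks",e,"mm",3*(A[:,2]@e)/(e@e),cc)
```

```text
top seen [0.6766746 0.046547 ] exp 2 clicks [ 0.88986896 -0.05043833] mm 2.265089968852357 0.952923691777256
side seen [0.3782545  0.79370016] exp 2 clicks [0.37073395 0.78971951] mm 3.023380836607132 0.8946554036626746
```

The side view gives 3.0 mm, exactly two clicks net. The top view gives 2.3 mm, which is biased low by the static background in its patch. Together with the torque count this puts the guide at click 5, so I'm handing in.

```bash
python3 -c "
from station import r; print(r.sign_off())"
```

```text
the job is handed in; nothing more can be done
None
```

I zeroed the dial lightly on its end stop (0.36 N m), turned it five clicks clockwise and pushed the clamp lever fully over on the second try (the first passed over the ball); nothing else on the sander shifted in the last pictures (I didn't re-check the rest of the bench), and the job is handed in at about 24 s of the 72 s, with no verdict returned.

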